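Click the mixing shafts onto the clip rail in size order

TASK

Put the three steel mixing shafts away on the spring-clip rail in order of length: the longest in the place beside the blue end block, the medium one in the middle place, the shortest beside the grey end block. Press each one straight down until it has clicked fully home in both the front and the rear clip, with its orange square grip about midway between the two rails, and let go. Leave the jar, the bottle and the timer where they stand.

Things in the scene. Friction and masses are not known exactly. Their poses are not given: they have to be found in the camera images.
- clip_rail: Aluminium twin clip rail fixed to the worktop, 104 x 226 mm; origin at the centre of its underside, z up. Two rails run along its y at x = -40 and +40 mm, each with three upward-opening spring clips at y = +70, 0, -70 mm: a shaft lies along the rail's x in two clips. Blue end block at y = +105 mm, grey at -105 mm (28 mm high). Between the two clips 68 mm are clear for fingers.
- clip_blue_end (a point): Place beside the blue end block: where the middle of a fully seated shaft's axis lies, 45 mm above the worktop, midway between the rails; axes as the clip rail's. Below it is free down to 6 mm above the worktop.
- clip_middle (a point): The same point of the middle place. Each clip is two steel leaves 12 mm wide (in x): lips flared to 29 mm at the top, 64 mm above the worktop, narrowing to a 10 mm throat 53 mm up, under which the 16 mm shaft rests on a saddle 37 mm up. The leaves spring sideways.
- clip_grey_end (a point): The same point of the place beside the grey end block. A shaft laid on the clips stops with its axis 15 mm above the seat; pushing it on takes about 6 to 12 N downward in all, until its axis is about 7 mm above the seat, where the clips snap over it and pull it down.
- long_shaft: Longest steel mixing shaft, 180 mm long, 16 mm in diameter (11 mm over the last 8 mm of each end), with an orange square grip with black ribs, 18 x 18 mm and 44 mm long at its middle; 0.08 to 0.15 kg. Origin on its axis at mid-length, x along the shaft; either way round is the same. It lies on the worktop on its grip, axis 9 mm up.
- medium_shaft: Medium steel mixing shaft, 145 mm long, otherwise like the longest; 0.07 to 0.13 kg.
- short_shaft: Shortest steel mixing shaft, 110 mm long, otherwise like the longest; 0.06 to 0.11 kg.
- cream_jar: Loose white jar, 76 mm in diameter, 51 mm high, behind and left of the clip rail; origin at the centre of its underside. To be left alone.
- dome_bottle: Loose white bottle with a domed cap, 51 mm in diameter, 98 mm high, behind the clip rail; origin at the centre of its underside. To be left alone.
- timer: Loose white bench timer, 58 x 64 x 21 mm, on the right near the front edge; origin at the centre of its underside. To be left alone.

How it is judged (in metres and radians):
At the end, for the whole second after the job is handed in: Longest in the blue-end place, medium in the middle, shortest in the grey-end place: each shaft's middle within 12 mm (along it), 4 mm (sideways) and 3 mm (height) of its place's point, within 0.05 rad of the rail's x axis, at rest (x of long_shaft in the frame of clip_blue_end between -0.012 and 0.012 m and y of long_shaft in the frame of clip_blue_end between -0.004 and 0.004 m and z of long_shaft in the frame of clip_blue_end between -0.003 and 0.003 m and angle between the x axis of each of long_shaft, medium_shaft, short_shaft and the x axis of clip_rail, either way round below 0.05 rad and linear speed of each of long_shaft, medium_shaft, short_shaft below 0.02 m/s and x of medium_shaft in the frame of clip_middle between -0.012 and 0.012 m and y of medium_shaft in the frame of clip_middle between -0.004 and 0.004 m and z of medium_shaft in the frame of clip_middle between -0.003 and 0.003 m and x of short_shaft in the frame of clip_grey_end between -0.012 and 0.012 m and y of short_shaft in the frame of clip_grey_end between -0.004 and 0.004 m and z of short_shaft in the frame of clip_grey_end between -0.003 and 0.003 m); the robot touches nothing.
It fails at once if the jar, the bottle or the timer is moved by more than 20 mm (distance of any of cream_jar, dome_bottle, timer from where it was at the start of the episode above 0.02 m).
It also fails if it takes over 64 s, if anything falls off the work surface, if the arm or the gripper's body presses on something with over 40 N, if the wrist force passes 120 N, or if a joint passes its speed limit or range.

ROBOT

A 6-joint arm with a two-finger parallel gripper is mounted at the origin on a cart in front of the work surface, level with it; the furniture and walls round the work are solid. World frame = base frame: x ahead of the robot, y to its left, z up, the work surface at z = 0. Lengths are in mm, angles in rad, forces in N, time in s.
With the tool pointing down it reaches from about 325 to 775 mm from the base axis. Payload 9.3 kg.
Tool frame: the origin (TCP) lies at the very end of the fingers, on their centre line; the grasp point (between the pads) lies bot.pinch_z behind it (bot.pinch_z is the distance from the TCP to the grasp point, in mm); z points along the fingers, x is the direction in which the jaws open and shut, and the axes are right-handed (so a half turn about z gives the same grasp; the last joint's range is limited). The gripper opens to 85 mm and grips with 20 to 120 N. Pads are 22 mm wide; open, the fingers measure 114 mm over their backs; the gripper's body (76 mm by 85 mm) begins 54 mm behind the grasp point. The pads swing forward as they close: fully open they stand 13 mm farther back than shut.
Start: joints at [-1.454, 0.259, 0.021, 1.334, 0, 1.418], TCP at [146.589, -530.102, 231.279] pointing down, gripper open.
Joint ranges: [-3.04, 3.04], [-0.91, 1.82], [-1.04, 1.36], [-1.92, 1.95], [-1.52, 1.45], [-3.14, 3.14]. Speed limits (rad/s): [2.22, 2.22, 2.79, 3.14, 3.14, 3.14].

INTERFACE

Orientations are given as a rotation vector (axis times angle).
In Python, from bench import bot gives the robot as it stands.
- The arm moves only by the tool servo_tool, never from a script. Its arguments are lists of equal length, an entry for each row: "slide": the shift along the tool's x, y, z in cm, a list of three; "roll": the turn about the tool's z in rad; "gripper": the finger opening in cm, from 0 to 8.54. In form: {"slide": [[dx, dy, dz], ...], "roll": [roll, ...], "gripper": [gripper, ...]}. A call has 1 to 10 rows; each row is the pose to reach, as a shift and turn from the pose commanded when the call began, along the tool's axes at that moment; what a row does not reach only later rows make up. A row lasts 1/10 s, in which the tool goes at most 50 mm and 8.59 degrees, less where a joint would pass 70% of its speed; a pose out of reach is approached as far as the arm can. A call with a gripper value outside its range is refused whole. The fingers move at their own pace and stop on an object; "grip_force" is the grip in N (left out, the last holds). Time passes only in rows, so rows that repeat a pose let the fingers close. It gives the time, the measured TCP pose, the force and the opening at its end, in the units of the state.
- bot.sense(): the state, without advancing time (a new reading comes with each control period).
- bot.grab_frame(name): name is "scene" or "top" or "wrist"; returns the picture (480x640x3 uint8, blue, green, red); there is no depth.
- bot.camera_params(name): a dict with "fov_y" (degrees; the focal length in pixels is half the picture's height over the tangent of half this angle, whatever the lens; pixels are square), "cx", "cy" (the principal point, pixels), "rvec" (rotation vector, rad) and "tvec" (3), from world to camera coordinates, as OpenCV has them. Camera axes: x right, y down, z forward; pixel columns grow to the right and rows downward; lengths in mm; the calibration is good to about 2 mm. A picture is of the moment at which its call begins: read the wrist's pose just before it. camera_params takes no time and is no camera call; for the wrist camera it gives the pose at the moment of the call.
- bot.finish_job(): hands the job in, once; it reports no verdict.
The state is a dict: "t": time; "joint_positions": joint angles; "joint_vel": joint speeds; "joint_efforts": joint torques, N m; "position": TCP position; "eef_rot": TCP orientation; "wrist_force": force on the tool from outside, world axes, zero at the start; "moment": the same for the moment, N m; "grip_width": finger opening in mm.
Only numpy, scipy, OpenCV 4.12 (cv2) and the standard library are available. Lean on these libraries where they do the work, as an engineer would, in place of code of your own. Each camera call takes 0.05 s, during which the arm holds its last target.

## Working session

There is one attempt and no reset: what is moved stays moved. The work goes in short steps, Python scripts to look and compute and a tool call to move; the robot and the scene stay as the last step left them, time stands still between calls to the robot, and variables do not carry over. Pictures are saved under pics/ and viewed, and the job is handed in when it is done.

Besides the shell and the picture viewer there is one more tool, called as name(argument=value, ...) on one line, values as JSON. servo_tool: Moves the arm, as the interface text tells. Its arguments: {"type":"object","properties":{"slide":{"type":"array"},"roll":{"type":"array"},"gripper":{"type":"array"},"grip_force":{"type":"number"}},"required":["slide","roll","gripper"]}

```bash
mkdir -p pics
cat > h.py <<'E'
import numpy as np, cv2
from bench import bot
def P(name):
    p=bot.camera_params(name); R,_=cv2.Rodrigues(np.array(p['rvec'],float)); t=np.array(p['tvec'],float).ravel()
    f=240/np.tan(np.radians(p['fov_y'])/2); return p,R,t,f
def ray(name,u,v,z,par=None):
    p,R,t,f=par or P(name); d=R.T@np.array([(u-p['cx'])/f,(v-p['cy'])/f,1]); c=-R.T@t
    return c+d*(z-c[2])/d[2]
def proj(name,X,par=None):
    p,R,t,f=par or P(name); c=R@np.array(X,float)+t; return np.array([p['cx']+f*c[0]/c[2],p['cy']+f*c[1]/c[2]])
E
python3 - <<'E'
from h import *
for n in ['scene','top','wrist']:
    print(n,bot.camera_params(n)); cv2.imwrite(f'pics/{n}0.png',bot.grab_frame(n))
print(bot.sense(),bot.pinch_z)
E
```

```text
scene {'fov_y': 51.216911246674016, 'cx': 321.5802632269193, 'cy': 245.78847270999918, 'rvec': array([ 0.83823477, -2.335713  ,  1.32250807]), 'tvec': array([363.93954115, 291.52910729, 965.9555813 ])}
top {'fov_y': 48.6774577535878, 'cx': 316.96714653330685, 'cy': 240.91784664463125, 'rvec': array([ 2.16241406, -2.12676047,  0.14932921]), 'tvec': array([-132.58543085,  553.95239736, 1303.34079253])}
wrist {'fov_y': 63.24372788484832, 'cx': 331.54427153998245, 'cy': 243.130965267778, 'rvec': array([-2.29281603,  1.74353231,  0.27776518]), 'tvec': array([-549.98442306,  -40.51842646,  379.8661046 ])}
{'t': 0.15, 'joint_positions': array([-1.45358038e+00,  2.59069229e-01,  2.09666847e-02,  1.33370104e+00,
        8.67016437e-06,  1.41817764e+00]), 'joint_vel': array([-0.00052161, -0.00263815,  0.0020257 , -0.00124724, -0.00096404,
       -0.00014793]), 'joint_efforts': array([ 1.84523757e-03, -5.55968928e+01,  3.44663215e+01,  1.13612515e-02,
       -3.13264436e-04, -6.57087696e-06]), 'position': array([ 146.57913287, -529.90144606,  230.81363482]), 'eef_rot': array([-2.49947483e+00,  1.90200890e+00,  1.08875062e-03]), 'wrist_force': array([-0.50327808,  0.53370825,  0.48643022]), 'moment': array([-0.04646717, -0.03439314,  0.02446081]), 'grip_width': 85.25267610838334} 18.700000000000003
```

View pics/top0.png

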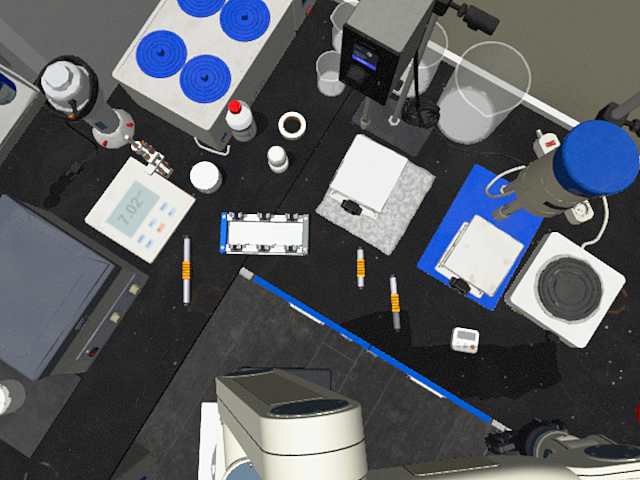

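View pics/scene0.png

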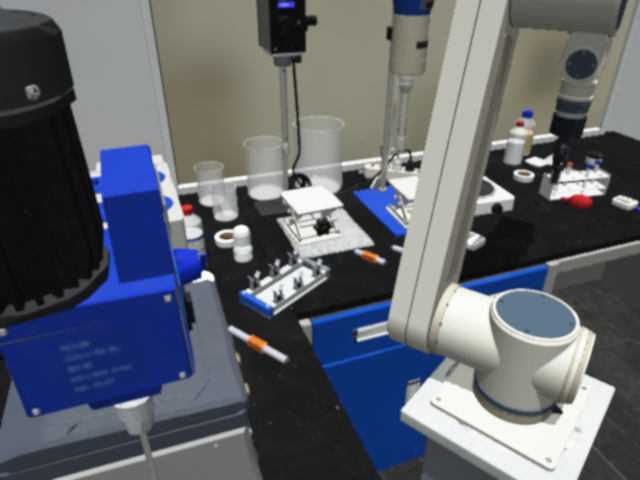

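The top view shows the long shaft at about (186,270), the short one at (361,267), the medium one at (395,302), and the rail at (265,233) with its blue end on the left. Next I'll measure them.

```bash
cat > m.py <<'E'
from h import *
im=cv2.imread('pics/top0.png'); par=P('top')
hsv=cv2.cvtColor(im,cv2.COLOR_BGR2HSV)
m=cv2.inRange(hsv,(8,120,120),(28,255,255))
m=cv2.morphologyEx(m,cv2.MORPH_CLOSE,np.ones((7,7)))
cs,_=cv2.findContours(m,cv2.RETR_EXTERNAL,cv2.CHAIN_APPROX_NONE)
for c in cs:
    if cv2.contourArea(c)<60: continue
    (u,v),s,a=cv2.minAreaRect(c)
    print('grip',u,v,s,a,ray('top',u,v,16,par).round(1))
    # shaft bright/orange mask near
    x0,y0=int(u)-45,int(v)-45
    g=(im[y0:y0+90,x0:x0+90].max(2)>95).astype(np.uint8)|(m[y0:y0+90,x0:x0+90]>0).astype(np.uint8)
    g=cv2.morphologyEx(g,cv2.MORPH_CLOSE,np.ones((5,3)))
    n,lab=cv2.connectedComponents(g); l=lab[45,45]
    ys,xs=np.nonzero(lab==l); pts=np.array([ray('top',x+x0,y+y0,14,par)[:2] for x,y in zip(xs,ys)],np.float32)
    mu=pts.mean(0); w,V=np.linalg.eigh(np.cov((pts-mu).T)); d=V[:,1]; q=(pts-mu)@d
    print('  shaft c',mu, 'mid',mu+d*(q.max()+q.min())/2,'len',q.max()-q.min(),'ang',np.arctan2(d[1],d[0]),'n',len(xs), 'wid',4*w[0]**.5)
b=cv2.inRange(hsv,(100,120,60),(125,255,255))[195:270,210:240]
ys,xs=np.nonzero(b); print('blue',xs.min()+210,xs.max()+210,ys.min()+195,ys.max()+195)
cv2.imwrite('pics/crop0.png',cv2.resize(im[195:275,205:325],None,fx=6,fy=6,interpolation=cv2.INTER_CUBIC))
E
python3 m.py
```

```text
grip 394.8758544921875 302.5104064941406 (17.605642318725586, 7.6401848793029785) 85.2363510131836 [ 405.2 -323.1   16. ]
  shaft c [ 408.49686 -322.7078 ] mid [ 408.160915   -322.73707389] len 134.18913658046054 ang -3.054655256695638 n 343 wid 19.902978843615653
grip 185.5 269.5 (7.0, 17.0) 0.0 [480.1 211.8  16. ]
  shaft c [475.57858 210.86427] mid [478.60268986 210.99092281] len 177.21581540288162 ang -3.099737069868641 n 454 wid 20.691427157283044
grip 360.5 267.5 (17.0, 7.0) 90.0 [ 492.7 -235.7   16. ]
  shaft c [ 493.1399  -235.36891] mid [ 493.12875331 -235.36918732] len 105.32979432992875 ang -3.116858088594325 n 273 wid 21.09645431695974
blue 219 227 212 252
```

```bash
sleep 4; ls pics
```

```text
crop0.png
scene0.png
top0.png
wrist0.png
```

View pics/crop0.png

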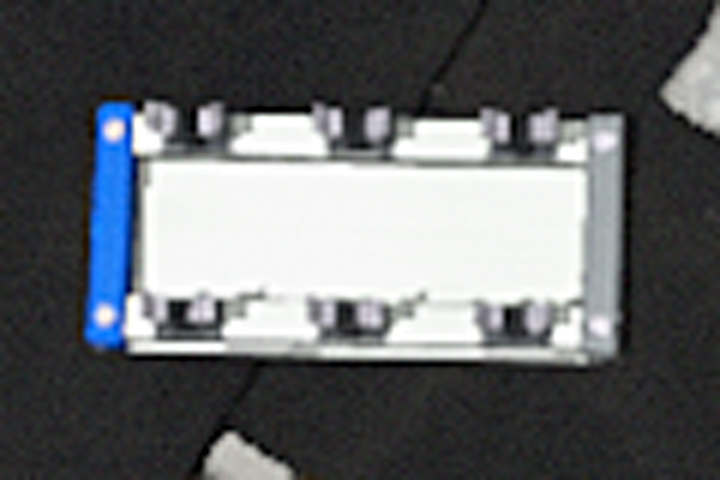

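Run:
```python
from h import *
par=P('top')
w=lambda x,y,z: ray('top',204.6+x/6,194.6+y/6,z,par)
for n,x,y in [('b',114,128),('b',105,315),('g',605,140),('g',600,326)]: print(n,w(x,y,28).round(1))
for n,a,b,y in [('rb',160,210,120),('rm',328,378,122.5),('rg',495,545,127),('fb',155,203,307),('fm',320,372,311),('fg',490,538,316)]: print(n,w((a+b)/2,y,64).round(1), w(a,y,64).round(1))
R,_=cv2.Rodrigues(bot.sense()['eef_rot']); print(R.round(3))
```

```text
b [618.8 118.   28. ]
b [537.9 118.4  28. ]
g [617.  -92.6  28. ]
g [536.6 -92.1  28. ]
rb [615.8  81.8  64. ] [615.6  92.2  64. ]
rm [615.9  11.6  64. ] [615.7  22.   64. ]
rg [615.1 -58.1  64. ] [614.9 -47.7  64. ]
fb [537.   81.2  64. ] [536.9  91.1  64. ]
fm [536.5  12.   64. ] [536.3  22.8  64. ]
fg [535.6 -57.5  64. ] [535.4 -47.6  64. ]
[[ 0.267 -0.964 -0.   ]
 [-0.964 -0.267  0.001]
 [-0.001 -0.    -1.   ]]
```

View pics/wrist0.png

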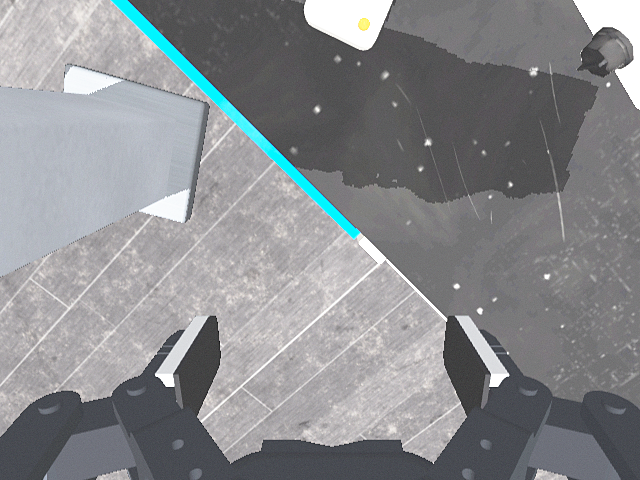

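The rail checks out: centre about (577,12), clip pitch about 70 mm, rails about 80 mm apart, yaw about -0.006 rad. Next I hover short of the medium shaft and look with the wrist camera.

servo_tool(slide=[[-2.5, -4.3, 0.8], [-5, -8.6, 1.6], [-7.5, -12.9, 2.4], [-10, -17.2, 3.2], [-12.5, -21.5, 4], [-14.8, -24.5, 5], [-14.8, -24.5, 5], [-14.8, -24.5, 5], [-14.8, -24.5, 5]], roll=[0.05, 0.1, 0.15, 0.2, 0.25, 0.27, 0.27, 0.27, 0.27], gripper=[6, 5, 5, 5, 5, 5, 5, 5, 5], grip_force=40)

```text
t: 1.05
position: [343.0, -322.9, 181.5]
eef_rot: [2.221, -2.222, 0.001]
wrist_force: [0.7, 0.0, -0.1]
grip_width: 50.3
```

Run:
```python
from h import *
s=bot.sense(); par=P('wrist'); im=bot.grab_frame('wrist'); cv2.imwrite('pics/w1.png',im)
import pickle; pickle.dump((par,s),open('w1.pkl','wb'))
print(s['t'],s['position'],s['eef_rot'],s['grip_width'],s['wrist_force']); p,R,t,f=par; print(-R.T@t)
print(cv2.Rodrigues(s['eef_rot'])[0].round(4))
```

```text
1.05 [ 343.02743919 -322.90824372  181.47064502] [ 2.22073128e+00 -2.22166317e+00  5.81227737e-04] 50.27251246592673 [ 0.69372217  0.02136554 -0.10938349]
[ 421.99937435 -323.6924044   323.48960889]
[[-4.e-04 -1.e+00  0.e+00]
 [-1.e+00  4.e-04 -5.e-04]
 [ 5.e-04 -0.e+00 -1.e+00]]
```

View pics/w1.png

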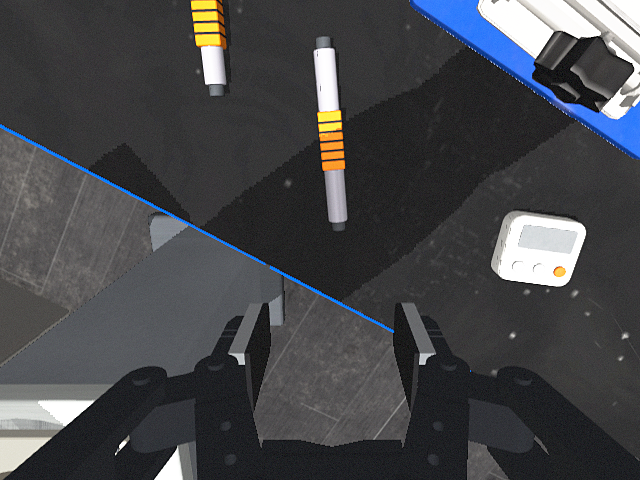

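The wrist view shows the whole medium shaft, ends at (323,38) and (339,230) with the grip at (331,141). Part of the short shaft appears at upper left, near end at (216,95).

```bash
cat > w.py <<'E'
from h import *
import pickle,sys
def grips(im,par,name='wrist',z=14,amin=300):
    hsv=cv2.cvtColor(im,cv2.COLOR_BGR2HSV)
    m=cv2.inRange(hsv,(8,150,120),(30,255,255)); m=cv2.morphologyEx(m,cv2.MORPH_CLOSE,np.ones((11,11)))
    out=[]
    for c in cv2.findContours(m,cv2.RETR_EXTERNAL,cv2.CHAIN_APPROX_NONE)[0]:
        if cv2.contourArea(c)<amin: continue
        (u,v),s,a=cv2.minAreaRect(c); b=cv2.boxPoints(((u,v),s,a))
        W=np.array([ray(name,x,y,z,par)[:2] for x,y in b]); e=[W[1]-W[0],W[2]-W[1]]; k=0 if np.linalg.norm(e[0])>np.linalg.norm(e[1]) else 1
        d=e[k]; d=d*np.sign(d[0]) ; print('grip px',np.round((u,v),1),'xy',W.mean(0).round(1),'size',np.linalg.norm(e[k]).round(1),np.linalg.norm(e[1-k]).round(1),'ang',np.arctan2(d[1],d[0]).round(3))
E
python3 - <<'E'
from w import *
par,s=pickle.load(open('w1.pkl','rb')); im=cv2.imread('pics/w1.png'); grips(im,par,z=18)
for a,b in [((323,38),(339,230)),]:
    A,B=ray('wrist',*a,9,par),ray('wrist',*b,9,par); print(A,B,(A+B)/2,np.linalg.norm(A-B),np.arctan2(*(A-B)[[1,0]]))
# short shaft: axis
A,B=ray('wrist',209,22,18,par),ray('wrist',216,92,9,par); print(A,B,np.arctan2(*(A-B)[[1,0]]))
E
```

```text
grip px [331. 140.] xy [ 404.7 -323.2] size 43.3 17.7 ang 0.095
grip px [208.  24.] xy [ 483.2 -237.5] size 31.4 21.4 ang 0.022
[ 476.22831131 -317.43252641    9.        ] [ 331.56177804 -329.8734232     9.        ] [ 403.89504468 -323.6529748     9.        ] 145.20048815647633 0.08578600051723545
[ 484.68154942 -238.34349557   18.        ] [ 439.6958236  -236.55852802    9.        ] -0.03965772848401591
```

servo_tool(slide=[[0.05, -3, 4], [0.05, -6.1, 8.5], [0.05, -6.1, 12.5], [0.05, -6.1, 16], [0.05, -6.1, 17.7], [0.05, -6.1, 17.7], [0.05, -6.1, 17.7]], roll=[-0.05, -0.088, -0.088, -0.088, -0.088, -0.088, -0.088], gripper=[5, 5, 5, 5, 5, 5, 5], grip_force=60)

```text
t: 1.8
position: [404.0, -323.8, 4.7]
eef_rot: [2.315, -2.124, 0.0]
wrist_force: [0.5, -0.1, 0.2]
grip_width: 50.4
```

servo_tool(slide=[[0, 0, 0], [0, 0, 0], [0, 0, 0], [0, 0, 0], [0, 0, 0], [0, 0, 0]], roll=[0, 0, 0, 0, 0, 0], gripper=[1, 1, 1, 1, 1, 1])

```text
t: 2.4
position: [404.7, -323.5, 5.8]
eef_rot: [2.316, -2.121, 0.004]
wrist_force: [-1.1, 0.5, 5.9]
grip_width: 16.6
```

servo_tool(slide=[[0, 0, -4], [-1, 0, -9], [-5, -2, -13], [-9.5, -3.7, -14], [-14, -5.4, -14], [-18.5, -7.1, -14], [-23, -8.8, -14], [-27.5, -10.5, -14], [-32, -12.3, -14], [-32.6, -12.5, -14]], roll=[0, 0, 0.05, 0.094, 0.094, 0.094, 0.094, 0.094, 0.094, 0.094], gripper=[1, 1, 1, 1, 1, 1, 1, 1, 1, 1])

```text
t: 3.4
position: [501.0, 17.5, 145.1]
eef_rot: [-2.219, 2.221, -0.001]
wrist_force: [0.0, -0.2, -0.6]
grip_width: 16.1
```

servo_tool(slide=[[0, 0, 0], [0, 0, 0], [0, 0, 0]], roll=[0, 0, 0], gripper=[1, 1, 1])

```text
t: 3.7
position: [500.0, 11.7, 144.5]
eef_rot: [2.212, -2.23, 0.001]
wrist_force: [-0.7, -1.0, -1.1]
grip_width: 16.4
```

Run:
```python
from w import *
s=bot.sense(); par=P('wrist'); im=bot.grab_frame('wrist'); cv2.imwrite('pics/w2.png',im)
pickle.dump((par,s),open('w2.pkl','wb'))
print(s['t'],s['position'],s['grip_width'],s['wrist_force']); p,R,t,f=par; print(-R.T@t)
print(cv2.Rodrigues(s['eef_rot'])[0].round(4))
```

```text
3.7 [500.02495616  11.73538456 144.4786396 ] 16.37071710338156 [-0.73594632 -1.01722187 -1.08151137]
[578.95372192  10.33746912 286.51174303]
[[-8.e-03 -1.e+00  2.e-04]
 [-1.e+00  8.e-03 -3.e-04]
 [ 3.e-04 -2.e-04 -1.e+00]]
```

View pics/w2.png

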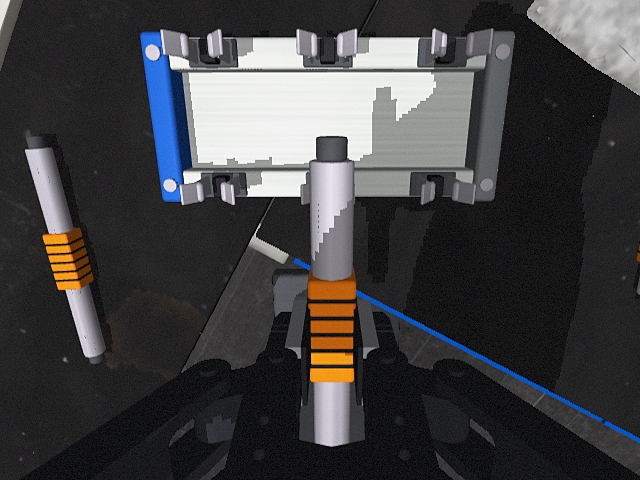

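This shows the rail close up: screws at (152,52), (170,185), (503,51), (487,185). The held medium shaft runs straight up the image at column 331, and the long shaft is at left with its grip at (68,259).

```bash
python3 - <<'E'
from w import *
par,s=pickle.load(open('w2.pkl','rb')); im=cv2.imread('pics/w2.png'); grips(im,par,z=18)
q=[ray('wrist',*a,28,par) for a in [(152,52),(170,185),(503,51),(487,185)]]
q=np.array(q); print(q.round(1),q.mean(0),'yaw',(np.arctan2(-(q[0]+q[1]-q[2]-q[3])[0],(q[0]+q[1]-q[2]-q[3])[1])))
# lips inner edges z64 : rear mid leaf tips, 
for n,a in [('rm',((299,40),(355,40))),('rb',((163,38),(218,38))),('rg',((436,40),(490,40)))]:
    print(n,[ray('wrist',*p,64,par).round(1) for p in a])
A,B=ray('wrist',40,138,9,par),ray('wrist',94,360,9,par); print('long',A,B,(A+B)/2,np.linalg.norm(A-B),np.arctan2(*(A-B)[[1,0]]))
for zz in (148,150):
  print('held end',ray('wrist',331,137,zz,par),ray('wrist',331,440,zz,par), 'grip',ray('wrist',331,279,zz+9,par),ray('wrist',331,381,zz+9,par))
print('bottle', ray('top',277,160,50))
E
cat > z.py <<'E'
E
```

```text
grip px [331.5 331. ] xy [417.7  11.7] size 88.8 35.1 ang -0.026
grip px [ 61.4 261.2] xy [478.8 209.9] size 46.5 18.6 ang 0.049
[[616.8 118.2  28. ]
 [536.6 118.2  28. ]
 [615.8 -92.9  28. ]
 [535.  -92.6  28. ]] [576.04651643  12.74332793  28.        ] yaw -0.00628104846325083
rm [array([616.6,  26.9,  64. ]), array([616.3,  -1.9,  64. ])]
rb [array([618. ,  96.6,  64. ]), array([617.8,  68.4,  64. ])]
rg [array([616. , -43.5,  64. ]), array([615.8, -71.2,  64. ])]
long [566.55967527 211.28877258   9.        ] [388.55649798 208.91202724   9.        ] [477.55808663 210.10039991   9.        ] 178.01904404254515 0.01335147013684678
held end [572.34385907  10.63709717 148.        ] [441.59569088  11.68430535 148.        ] grip [523.38905265  11.01316461 157.        ] [479.78322606  11.36241905 157.        ]
held end [572.43930026  10.63277078 150.        ] [443.57903219  11.6648581  150.        ] grip [524.24711645  11.00273011 159.        ] [481.31467786  11.34659115 159.        ]
bottle [762.90423504 -17.21908471  50.        ]
```

servo_tool(slide=[[-0.05, -2.5, 0], [-0.1, -5.5, 0], [-0.17, -7.62, 1], [-0.17, -7.62, 3.5], [-0.17, -7.62, 6], [-0.17, -7.62, 7], [-0.17, -7.62, 7], [-0.17, -7.62, 7]], roll=[0, 0, 0, 0, 0, 0, 0, 0], gripper=[1, 1, 1, 1, 1, 1, 1, 1])

```text
t: 4.55
position: [576.8, 13.6, 75.2]
eef_rot: [-2.213, 2.229, -0.001]
wrist_force: [0.4, 0.1, -1.9]
grip_width: 16.4
```

```bash
cat > snap.py <<'E'
from w import *
n=sys.argv[1]
s=bot.sense(); par=P('wrist'); im=bot.grab_frame('wrist'); cv2.imwrite(f'pics/{n}.png',im)
pickle.dump((par,s),open(n+'.pkl','wb'))
R=cv2.Rodrigues(s['eef_rot'])[0]
print(s['t'],s['position'],s['grip_width'],s['wrist_force'],'yaw',np.arctan2(R[0,0],-R[1,0]),R[2].round(4))
E
python3 snap.py w3
python3 -c "
from h import *
im=bot.grab_frame('scene');cv2.imwrite('pics/s3.png',cv2.resize(im[220:340,200:380],None,fx=4,fy=4,interpolation=2))"
```

```text
4.55 [576.78413584  13.61009721  75.18846116] 16.35208872204354 [ 0.42594579  0.09324352 -1.89812882] yaw -0.0071086056716435095 [ 1.e-04 -9.e-04 -1.e+00]
```

View pics/w3.png

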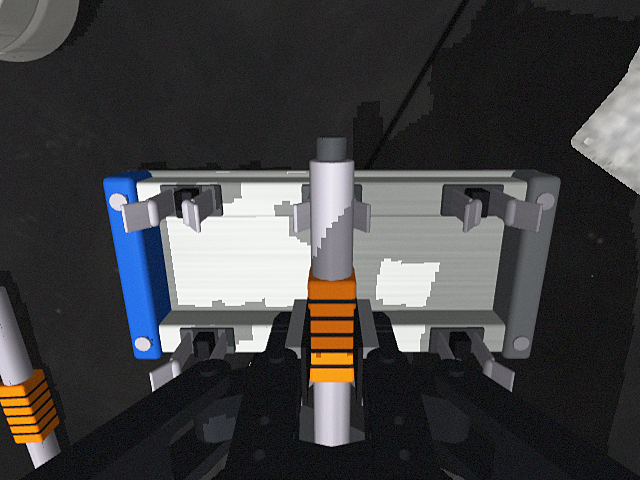

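View pics/s3.png

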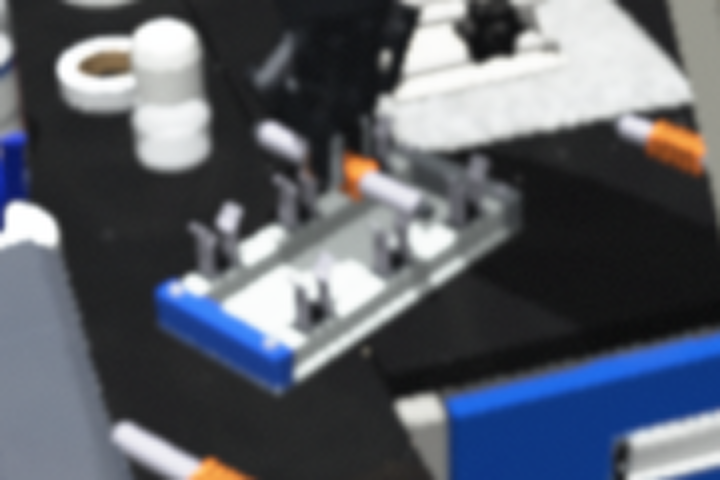

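Rear clip lips span columns 296 to 369 (centre 332.5) and the shaft is centred at about 331.5, so it is aligned. Pressing down.

servo_tool(slide=[[0, 0, 1], [0, 0, 1.6], [0, 0, 1.9], [0, 0, 2.2], [0, 0, 2.5], [0, 0, 2.8], [0, 0, 3.1], [0, 0, 3.4], [0, 0, 3.4], [0, 0, 3.4]], roll=[0, 0, 0, 0, 0, 0, 0, 0, 0, 0], gripper=[1, 1, 1, 1, 1, 1, 1, 1, 1, 1])

```text
t: 5.65
position: [576.3, 14.0, 41.6]
eef_rot: [-2.214, 2.228, -0.002]
wrist_force: [-6.2, -1.4, 15.9]
grip_width: 16.7
```

```bash
python3 snap.py w4
```

```text
5.65 [576.26372917  14.04818807  41.57671157] 16.725482371315337 [-6.1736383  -1.44606974 15.88962495] yaw -0.006284468347781073 [ 7.e-04 -8.e-04 -1.e+00]
```

View pics/w4.png

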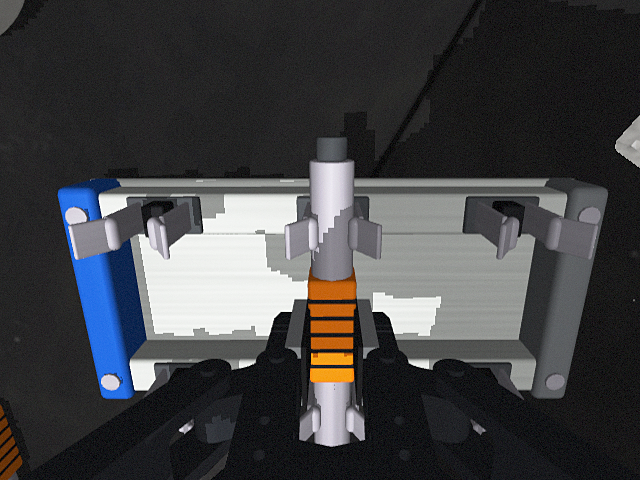

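Lips show over the shaft in both clips, height about 45 mm, and it is bearing on the saddles (16 N). Releasing, then rising.

servo_tool(slide=[[0, 0, 0], [0, 0, 0], [0, 0, 0], [0, 0, 0], [0, 0, -2], [0, 0, -6], [0, 0, -10]], roll=[0, 0, 0, 0, 0, 0, 0], gripper=[4, 4, 4, 4, 4, 4, 4])

```text
t: 6.4
position: [575.8, 14.4, 140.7]
eef_rot: [2.214, -2.227, -0.003]
wrist_force: [1.0, 0.6, -0.1]
grip_width: 40.1
```

servo_tool(slide=[[3.5, 2, 0], [7, 4, 0], [10.5, 6, 0], [14, 8, 0], [17.5, 10, 0], [21, 12, 0], [24.5, 14, 0], [25.2, 14.5, 0], [25.2, 14.5, 0], [25.2, 14.5, 0]], roll=[0, 0, 0, 0, 0, 0, 0, 0, 0, 0], gripper=[5, 5, 5, 5, 5, 5, 5, 5, 5, 5])

```text
t: 7.4
position: [430.1, -236.3, 140.2]
eef_rot: [-2.214, 2.228, 0.001]
wrist_force: [0.8, 0.4, -0.6]
grip_width: 49.9
```

```bash
python3 snap.py w5
python3 - <<'E'
from w import *
par,s=pickle.load(open('w5.pkl','rb')); im=cv2.imread('pics/w5.png'); grips(im,par,z=18)
im=bot.grab_frame('top'); cv2.imwrite('pics/t5.png',cv2.resize(im[195:275,205:325],None,fx=6,fy=6,interpolation=cv2.INTER_CUBIC))
E
```

```text
7.4 [ 430.06835368 -236.34960163  140.17687076] 49.926597498150485 [ 0.84038242  0.37768896 -0.58118631] yaw -0.006440069613725204 [-5.e-04  0.e+00 -1.e+00]
grip px [328.  142.5] xy [ 492.3 -235. ] size 43.7 17.5 ang 0.028
```

View pics/w5.png

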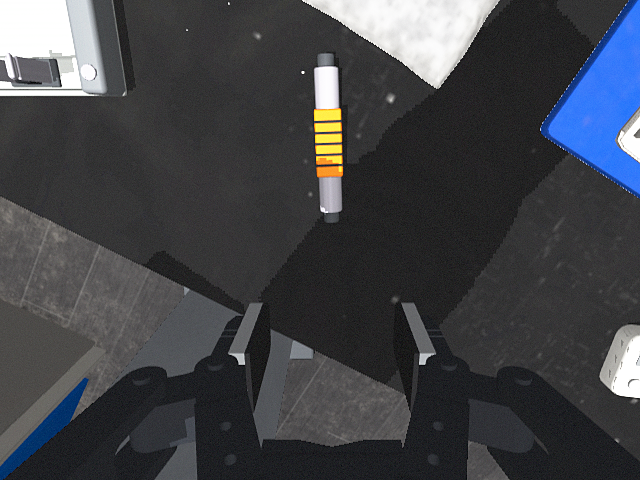

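View pics/t5.png

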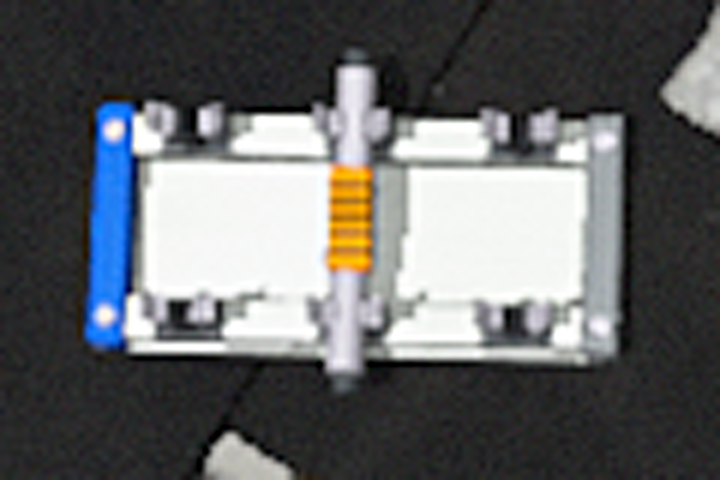

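The medium shaft is seated in its place, with the grip midway between the rails. The short shaft is at (492.3, -235), angle about +0.026 rad. Picking it.

servo_tool(slide=[[-0.1, -3.5, 3], [-0.17, -6.2, 7], [-0.17, -6.2, 11], [-0.17, -6.2, 13.3], [-0.17, -6.2, 13.5], [-0.17, -6.2, 13.5]], roll=[-0.032, -0.032, -0.032, -0.032, -0.032, -0.032], gripper=[5, 5, 5, 5, 5, 5])

```text
t: 8.1
position: [492.3, -234.7, 5.4]
eef_rot: [2.251, -2.191, -0.001]
wrist_force: [0.2, -0.5, 0.7]
grip_width: 49.7
```

servo_tool(slide=[[0, 0, 0], [0, 0, 0], [0, 0, 0], [0, 0, 0], [0, 0, 0], [0, 0, -3], [0, 0, -8], [0, 0, -12.5], [0, 0, -14], [0, 0, -14]], roll=[0, 0, 0, 0, 0, 0, 0, 0, 0, 0], gripper=[1, 1, 1, 1, 1, 1, 1, 1, 1, 1])

```text
t: 9.1
position: [493.0, -236.4, 148.9]
eef_rot: [-2.249, 2.192, -0.01]
wrist_force: [0.6, -0.4, -0.7]
grip_width: 16.4
```

servo_tool(slide=[[-4, -0.3, 0], [-8, -0.6, 0], [-12, -0.9, 0], [-16, -1.1, 0], [-17.9, -1.2, 0], [-17.9, -1.2, 0], [-17.9, -1.2, 0], [-17.9, -1.2, 0]], roll=[0.032, 0.032, 0.032, 0.032, 0.032, 0.032, 0.032, 0.032], gripper=[1, 1, 1, 1, 1, 1, 1, 1])

```text
t: 9.9
position: [499.1, -57.0, 144.8]
eef_rot: [2.213, -2.229, -0.001]
wrist_force: [-0.4, 0.6, -0.8]
grip_width: 16.2
```

```bash
python3 snap.py w6
```

```text
9.9 [499.10881376 -57.04722149 144.75631309] 16.191531179823233 [-0.40782621  0.58790059 -0.83228153] yaw -0.006993281763053681 [ 1.e-04  7.e-04 -1.e+00]
```

View pics/w6.png

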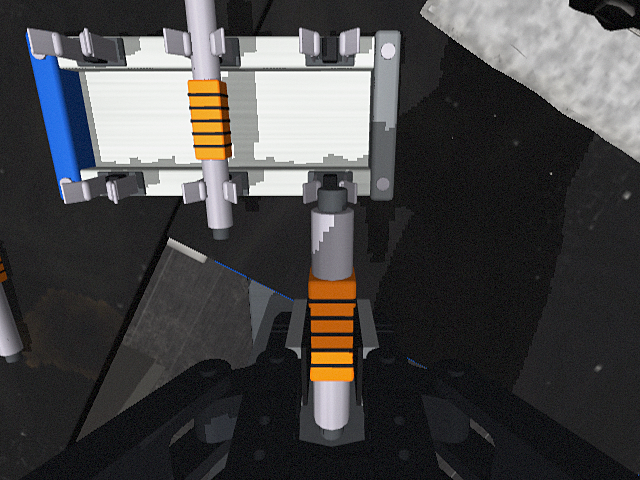

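Held short shaft is straight at column 332 and the grey clip's rear lips are centred at about 330.5. Moving over the clip and down.

servo_tool(slide=[[-0.05, -2.5, 0], [-0.1, -5.5, 0], [-0.1, -7.7, 1], [-0.1, -7.7, 3.5], [-0.1, -7.7, 6], [-0.1, -7.7, 7], [-0.1, -7.7, 7], [-0.1, -7.7, 7]], roll=[0, 0, 0, 0, 0, 0, 0, 0], gripper=[1, 1, 1, 1, 1, 1, 1, 1])

```text
t: 10.75
position: [576.6, -56.4, 76.0]
eef_rot: [-2.213, 2.229, -0.001]
wrist_force: [0.5, 0.4, -0.4]
grip_width: 16.0
```

```bash
python3 snap.py w7
```

```text
10.75 [576.58283327 -56.354582    76.03875924] 16.032672846457945 [ 0.46569226  0.38439667 -0.40816577] yaw -0.006942917831179291 [ 2.e-04 -7.e-04 -1.e+00]
```

View pics/w7.png

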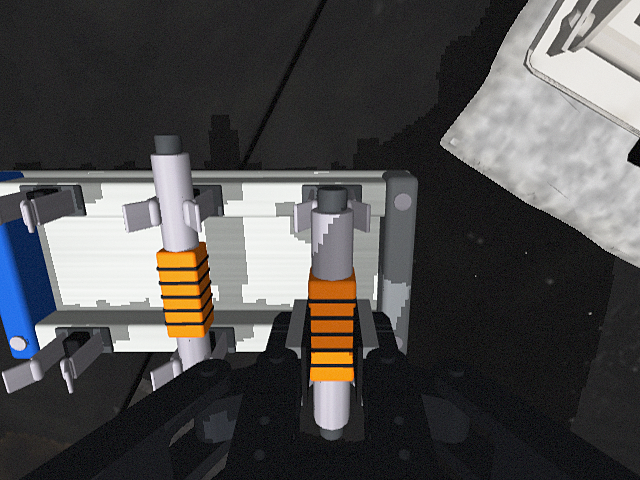

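Aligned again (lips 295 to 370, shaft at 332). Pressing.

servo_tool(slide=[[0, 0, 1], [0, 0, 1.6], [0, 0, 1.9], [0, 0, 2.2], [0, 0, 2.5], [0, 0, 2.8], [0, 0, 3.1], [0, 0, 3.4], [0, 0, 3.45], [0, 0, 3.45]], roll=[0, 0, 0, 0, 0, 0, 0, 0, 0, 0], gripper=[1, 1, 1, 1, 1, 1, 1, 1, 1, 1])

```text
t: 11.8
position: [576.2, -55.9, 42.8]
eef_rot: [-2.214, 2.228, -0.003]
wrist_force: [-8.2, -0.4, 23.4]
grip_width: 15.9
```

```bash
python3 snap.py w8
```

```text
11.8 [576.21138289 -55.94686149  42.77500195] 15.888957907471323 [-8.2061187  -0.44252448 23.35117853] yaw -0.006257520289787833 [ 0.001  -0.0014 -1.    ]
```

View pics/w8.png

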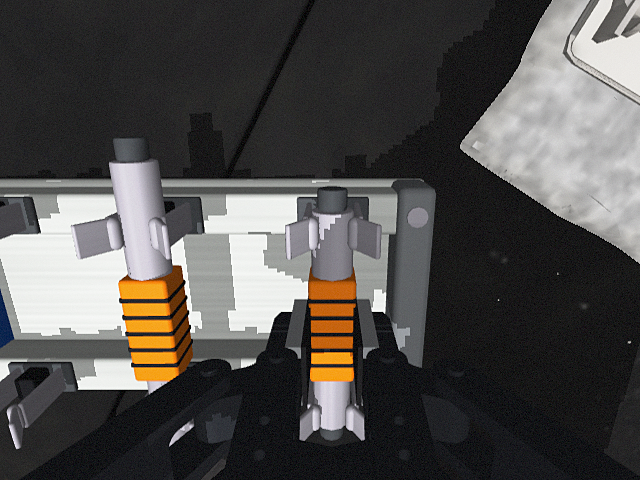

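Both clips are closed over the short shaft and it is bearing on the saddles. Release, rise, go to the long shaft.

servo_tool(slide=[[0, 0, 0], [0, 0, 0], [0, 0, 0], [0, 0, 0], [0, 0, -2], [0, 0, -6], [0, 0, -10]], roll=[0, 0, 0, 0, 0, 0, 0], gripper=[3.6, 3.6, 3.6, 3.6, 3.6, 3.6, 3.6])

```text
t: 12.55
position: [575.7, -55.6, 141.1]
eef_rot: [2.214, -2.228, -0.003]
wrist_force: [0.7, -0.7, 0.0]
grip_width: 36.0
```

servo_tool(slide=[[-3.5, 2, 0], [-7.5, 4.5, 0], [-11.5, 7, 0], [-15.5, 9.5, 0], [-19.5, 12, 0], [-23.5, 14.4, 0], [-26.5, 16.3, 0], [-26.5, 16.3, 0], [-26.5, 16.3, 0], [-26.5, 16.3, 0]], roll=[0, 0, 0, 0, 0, 0, 0, 0, 0, 0], gripper=[5, 5, 5, 5, 5, 5, 5, 5, 5, 5])

```text
t: 13.55
position: [421.5, 116.8, 140.8]
eef_rot: [-2.26, 2.144, 0.044]
wrist_force: [0.3, -0.5, 0.3]
grip_width: 50.4
```

```bash
python3 snap.py w9
python3 - <<'E'
from w import *
par,s=pickle.load(open('w9.pkl','rb')); im=cv2.imread('pics/w9.png'); grips(im,par,z=18)
im=bot.grab_frame('top'); cv2.imwrite('pics/t9.png',cv2.resize(im[195:275,205:325],None,fx=6,fy=6,interpolation=cv2.INTER_CUBIC))
E
```

```text
13.55 [421.4794032  116.7521914  140.84046629] 50.411512153369465 [ 0.27215859 -0.45498562  0.31322815] yaw 0.05233776173315472 [-3.850e-02  8.000e-04 -9.993e-01]
grip px [205.5 142.2] xy [478.7 208.2] size 44.6 22.2 ang 0.06
grip px [546.5   9. ] xy [566.6   2.1] size 28.1 9.4 ang -1.528
```

View pics/w9.png

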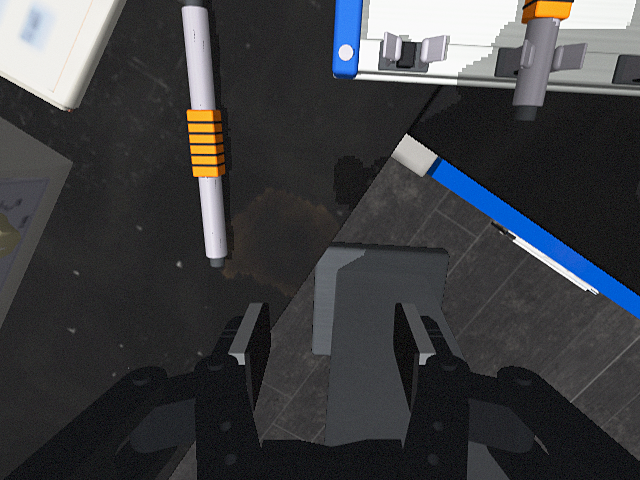

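View pics/t9.png

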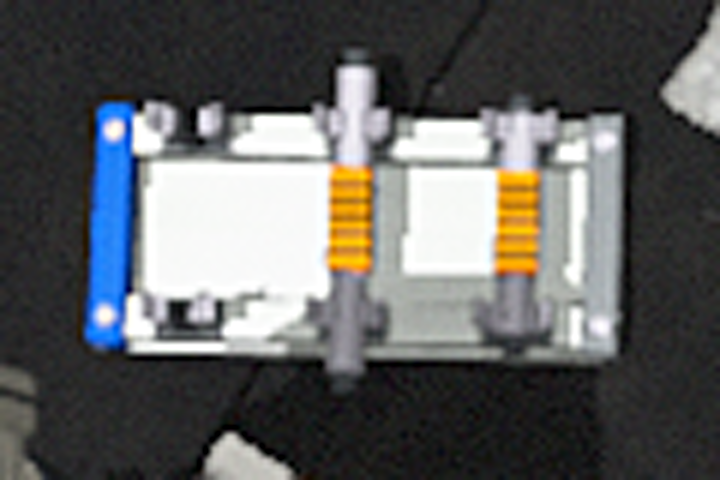

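Two shafts are seated in the rail. The arm stopped short at (421,117) with the tool slightly tilted, so I'm checking the joints.

Run:
```python
from w import *
s=bot.sense()
for k in ['t','joint_positions','joint_vel','position','wrist_force','eef_rot']: print(k,np.round(s[k],3))
```

```text
t 13.65
joint_positions [ 0.052  0.114 -0.403  1.055  0.039  3.141]
joint_vel [ 0.     0.004  0.005 -0.    -0.002  0.   ]
position [421.572 116.841 140.812]
wrist_force [-0.124 -0.079  0.154]
eef_rot [-2.26   2.144  0.045]
```

Joint 6 is at its 3.14 limit. The gripper is symmetric, so I'll turn it half a turn the other way in place.

servo_tool(slide=[[0, 0, 0], [0, 0, 0], [0, 0, 0], [0, 0, 0], [0, 0, 0], [0, 0, 0], [0, 0, 0], [0, 0, 0], [0, 0, 0], [0, 0, 0]], roll=[-0.149, -0.298, -0.447, -0.596, -0.745, -0.894, -1.043, -1.192, -1.34, -1.49], gripper=[5, 5, 5, 5, 5, 5, 5, 5, 5, 5])

```text
t: 14.65
position: [421.7, 117.0, 140.7]
eef_rot: [-3.103, 0.034, 0.006]
wrist_force: [-0.1, -0.1, 0.0]
grip_width: 49.9
```

```bash
cat > st.py <<'E'
from h import *
s=bot.sense()
for k in ['t','joint_positions','position','wrist_force','grip_width']: print(k,np.round(s[k],3))
print(cv2.Rodrigues(s['eef_rot'])[0].round(4))
E
python3 st.py
```

```text
t 14.65
joint_positions [ 0.052  0.115 -0.403  1.055  0.039  1.644]
position [421.707 116.971 140.654]
wrist_force [-0.064 -0.104  0.013]
grip_width 49.883
[[ 0.9998 -0.0219 -0.0033]
 [-0.0218 -0.999   0.0384]
 [-0.0041 -0.0383 -0.9993]]
```

servo_tool(slide=[[0, 0, 0], [1, -1, 0], [3, -2.5, 0.1], [5, -4, 0.1], [7, -5.5, 0.2], [9, -7, 0.2], [11, -8.5, 0.3], [11.6, -8.6, 0.3], [11.6, -8.6, 0.3], [11.6, -8.6, 0.3]], roll=[-0.149, -0.298, -0.447, -0.596, -0.745, -0.894, -1.043, -1.192, -1.34, -1.49], gripper=[4, 4, 4, 4, 4, 4, 4, 4, 4, 4])

```text
t: 15.65
position: [540.2, 200.0, 139.9]
eef_rot: [-2.309, -2.084, -0.035]
wrist_force: [-0.3, 0.0, -0.3]
grip_width: 40.1
```

servo_tool(slide=[[0, 0, 0], [0, 0, 0], [0, 0, 0]], roll=[-0.13, -0.13, -0.13], gripper=[4, 4, 4])

```text
t: 15.95
position: [539.8, 199.9, 140.4]
eef_rot: [-2.181, -2.22, -0.039]
wrist_force: [-0.0, 0.3, 0.6]
grip_width: 40.0
```

```bash
python3 st.py; python3 snap.py w10
python3 - <<'E'
from w import *
par,s=pickle.load(open('w10.pkl','rb')); im=cv2.imread('pics/w10.png'); grips(im,par,z=18)
for z in (0,60): print('bal',[ray('top',*p,z).round(0) for p in [(150,262),(195,203)]], 'oven',ray('top',146,280,z).round(0))
E
```

```text
t 15.95
joint_positions [ 0.189  0.337 -0.103  1.128  0.038  0.172]
position [539.762 199.895 140.36 ]
wrist_force [-0.027  0.256  0.585]
grip_width 39.979
[[-0.0175  0.9998 -0.0034]
 [ 0.9991  0.0176  0.0384]
 [ 0.0384 -0.0027 -0.9993]]
15.95 [539.76193781 199.89454327 140.3598715 ] 39.9793367008642 [-0.0270303   0.25644647  0.58514123] yaw -3.1240808287886135 [ 0.0384 -0.0027 -0.9993]
grip px [ 31.6 303.1] xy [593.5 -12.9] size 53.7 20.9 ang 0.008
grip px [343.3 144.8] xy [478.2 210.7] size 43.7 17.1 ang 0.056
bal [array([499., 309.,   0.]), array([658., 200.,   0.])] oven [453. 317.   0.]
bal [array([494., 290.,  60.]), array([645., 186.,  60.])] oven [449. 297.  60.]
```

View pics/w10.png

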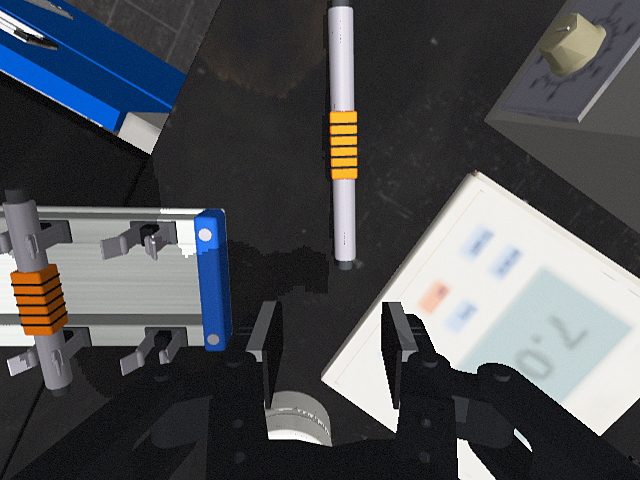

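The long shaft is fully visible with its grip at (343,145), giving (478.2, 210.7) at angle about 0.042 rad. The balance is clear of the descent. The tool is tilted 0.038 rad about world x, so I compute tool-axis slides with that included.

servo_tool(slide=[[0.6, -3, 0], [1.15, -6.1, 1], [0.97, -6.1, 5.5], [0.82, -6.1, 9.5], [0.7, -6.1, 12.8], [0.67, -6.1, 13.55], [0.67, -6.1, 13.55], [0.67, -6.1, 13.55]], roll=[-0.025, -0.025, -0.025, -0.025, -0.025, -0.025, -0.025, -0.025], gripper=[4, 4, 4, 4, 4, 4, 4, 4])

```text
t: 16.8
position: [478.9, 210.9, 7.0]
eef_rot: [-2.15, -2.252, -0.042]
wrist_force: [0.3, 1.0, 0.1]
grip_width: 39.7
```

servo_tool(slide=[[0, 0, 0], [0, 0, 0], [0, 0, 0], [0, 0, 0], [0, 0, 0]], roll=[0, 0, 0, 0, 0], gripper=[1, 1, 1, 1, 1])

```text
t: 17.3
position: [478.9, 210.9, 7.4]
eef_rot: [-2.15, -2.253, -0.044]
wrist_force: [-1.1, -0.4, 7.3]
grip_width: 16.1
```

```bash
python3 st.py
```

```text
t 17.3
joint_positions [ 0.233  0.376 -0.432  0.754  0.038  0.186]
position [478.923 210.916   7.393]
wrist_force [-1.078 -0.371  7.265]
grip_width 16.134
[[-4.670e-02  9.989e-01 -1.000e-04]
 [ 9.981e-01  4.660e-02  3.920e-02]
 [ 3.910e-02  1.800e-03 -9.992e-01]]
```

servo_tool(slide=[[0.1, 0, -3], [0.3, 0, -8], [0.54, 0, -12.5], [0.54, 0, -13.8], [0.54, 0, -13.8]], roll=[0, 0, 0, 0, 0], gripper=[1, 1, 1, 1, 1])

```text
t: 17.8
position: [479.3, 211.1, 146.9]
eef_rot: [-2.151, -2.254, -0.048]
wrist_force: [0.6, -0.4, -2.3]
grip_width: 16.3
```

```bash
python3 st.py;  python3 -c "
from w import *
for z in (25,51): print('jar',[ray('top',*p,z).round(0) for p in [(205,177),(205,172)]])
im=bot.grab_frame('top')[150:290,150:340]; cv2.imwrite('pics/t11.png',cv2.resize(im,None,fx=4,fy=4,interpolation=2))"
```

```text
t 17.8
joint_positions [ 0.233  0.243 -0.22   1.096  0.038  0.186]
position [479.335 211.076 146.948]
wrist_force [ 0.608 -0.406 -2.299]
grip_width 16.258
[[-0.0469  0.9989  0.0027]
 [ 0.9981  0.0468  0.0399]
 [ 0.0397  0.0045 -0.9992]]
jar [array([722., 171.,  25.]), array([735., 172.,  25.])]
jar [array([715., 166.,  51.]), array([728., 166.,  51.])]
```

View pics/t11.png

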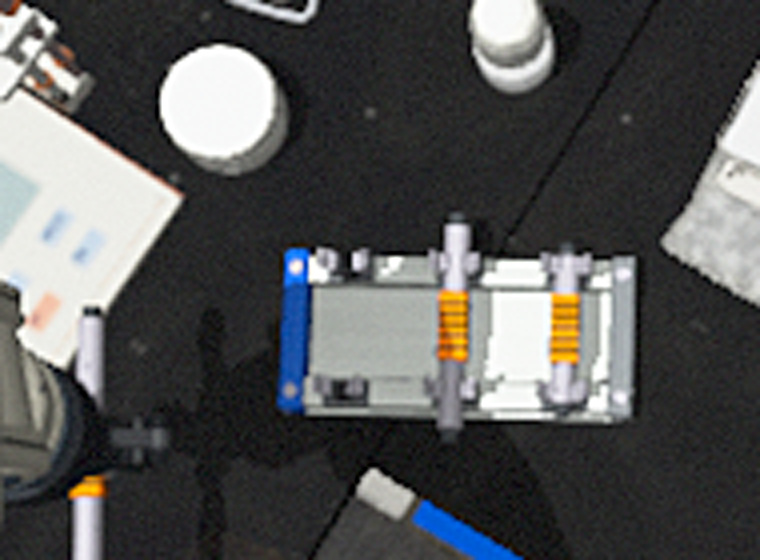

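servo_tool(slide=[[-3, 2, -0.1], [-6, 4, -0.2], [-9, 6, -0.3], [-12, 8, -0.4], [-13.3, 9.15, -0.5], [-13.3, 9.15, -0.5], [-13.3, 9.15, -0.5]], roll=[0.03, 0.053, 0.053, 0.053, 0.053, 0.053, 0.053], gripper=[1, 1, 1, 1, 1, 1, 1])

```text
t: 18.55
position: [574.9, 82.4, 142.3]
eef_rot: [-2.206, -2.192, -0.037]
wrist_force: [-0.4, 0.3, -1.4]
grip_width: 16.0
```

```bash
python3 st.py; python3 snap.py w12
```

```text
t 18.55
joint_positions [-0.022  0.35  -0.076  1.15   0.039 -0.015]
position [574.867  82.415 142.314]
wrist_force [-0.405  0.275 -1.448]
grip_width 16.007
[[ 0.0068  1.     -0.0056]
 [ 0.9992 -0.0066  0.0389]
 [ 0.0389 -0.0058 -0.9992]]
18.55 [574.86654736  82.41517058 142.31356997] 16.006710959993757 [-0.40488332  0.27534365 -1.44759016] yaw 3.1348086838457165 [ 0.0389 -0.0058 -0.9992]
```

View pics/w12.png

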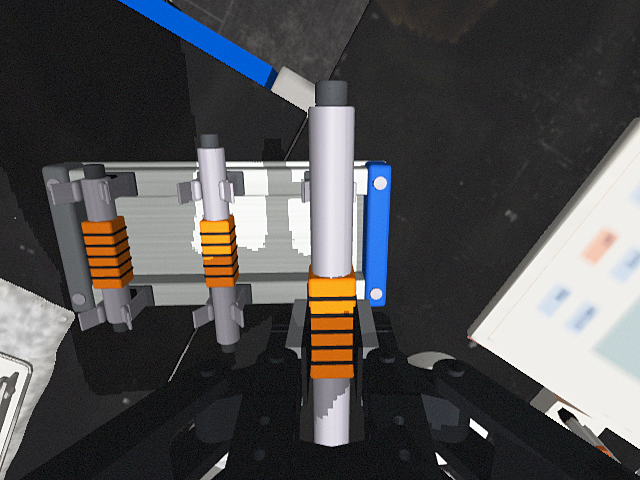

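Held long shaft is parallel to the rail, over the blue-end place. Descending vertically to just above the lips.

servo_tool(slide=[[-0.05, 0.2, 1.5], [-0.14, 0.26, 4], [-0.2, 0.26, 6], [-0.23, 0.26, 6.6], [-0.23, 0.26, 6.6], [-0.23, 0.26, 6.6]], roll=[0, 0, 0, 0, 0, 0], gripper=[1, 1, 1, 1, 1, 1])

```text
t: 19.2
position: [578.2, 82.9, 78.4]
eef_rot: [-2.207, -2.195, -0.04]
wrist_force: [-0.2, -0.5, -0.9]
grip_width: 16.0
```

```bash
python3 st.py; python3 snap.py w13
```

```text
t 19.2
joint_positions [-0.021  0.399 -0.175  1.     0.038 -0.016]
position [578.244  82.881  78.397]
wrist_force [-0.206 -0.496 -0.929]
grip_width 16.001
[[ 0.0053  1.     -0.0021]
 [ 0.9992 -0.0053  0.0385]
 [ 0.0385 -0.0023 -0.9993]]
19.2 [578.24423109  82.88057198  78.39679202] 16.000694533685696 [-0.20591296 -0.49642687 -0.92885392] yaw 3.136243836905561 [ 0.0385 -0.0023 -0.9993]
```

View pics/w13.png

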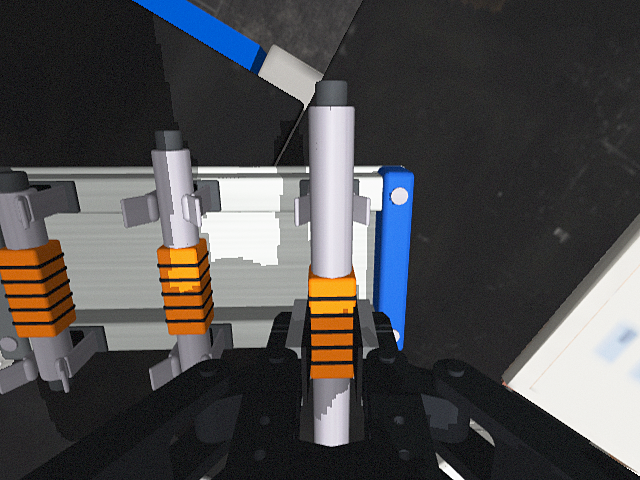

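Lips 296 to 369 (centre 332.5), shaft at 331.5: aligned. Pressing straight down.

servo_tool(slide=[[0, 0, 1], [-0.02, 0, 1.6], [-0.03, 0, 1.9], [-0.05, 0, 2.2], [-0.06, 0, 2.5], [-0.07, 0, 2.8], [-0.08, 0, 3.1], [-0.09, 0, 3.4], [-0.1, 0, 3.65], [-0.1, 0, 3.65]], roll=[0, 0, 0, 0, 0, 0, 0, 0, 0, 0], gripper=[1, 1, 1, 1, 1, 1, 1, 1, 1, 1])

```text
t: 20.25
position: [577.8, 83.2, 43.3]
eef_rot: [-2.207, -2.194, -0.041]
wrist_force: [-10.2, 3.8, 26.4]
grip_width: 16.2
```

```bash
python3 snap.py w14
```

```text
20.25 [577.78167672  83.15710622  43.29473503] 16.198400574167092 [-10.21301213   3.77056203  26.40747355] yaw 3.1357550514184798 [ 0.0392 -0.0018 -0.9992]
```

View pics/w14.png

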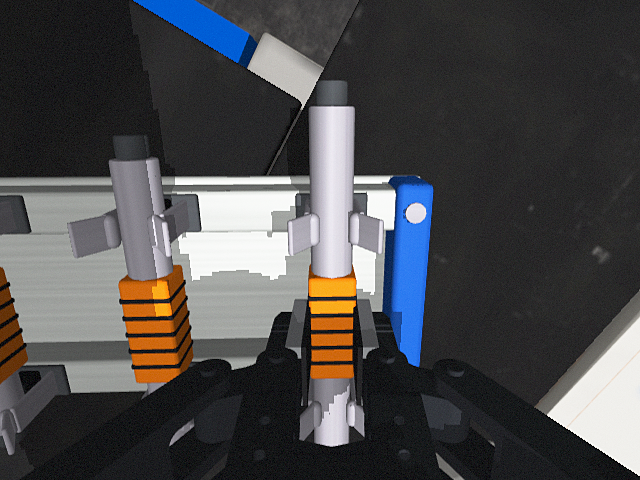

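servo_tool(slide=[[0, 0, 0], [0, 0, 0], [0, 0, 0], [0, 0, 0], [0.08, 0, -2], [0.23, 0, -6], [0.46, 3, -12], [0.46, 6, -14], [0.46, 6, -14], [0.46, 6, -14]], roll=[0, 0, 0, 0, 0, 0, 0, 0, 0, 0], gripper=[3.6, 3.6, 3.6, 3.6, 3.6, 3.6, 3.6, 3.6, 3.6, 3.6])

```text
t: 21.3
position: [639.1, 81.4, 180.5]
eef_rot: [-2.208, -2.194, -0.039]
wrist_force: [0.3, 0.2, -0.1]
grip_width: 36.0
```

```bash
python3 snap.py w15
python3 - <<'E'
from w import *
par,s=pickle.load(open('w15.pkl','rb')); grips(cv2.imread('pics/w15.png'),par,z=54)
im=bot.grab_frame('top'); grips(im,P('top'),'top',54,60)
cv2.imwrite('pics/t15.png',cv2.resize(im[150:290,150:340],None,fx=4,fy=4,interpolation=2))
im=bot.grab_frame('scene');cv2.imwrite('pics/s15.png',cv2.resize(im[220:340,200:380],None,fx=4,fy=4,interpolation=2))
E
```

```text
21.3 [639.07855143  81.40066899 180.50634828] 36.02036007306921 [ 0.30507408  0.20039819 -0.12227686] yaw 3.1352400407653644 [ 0.0384 -0.003  -0.9993]
grip px [326.5 143. ] xy [576.7  82.6] size 42.9 16.3 ang -0.0
grip px [225.1 142.4] xy [575.8  15.5] size 44.3 19.9 ang 0.021
grip px [115.3 142.4] xy [575.3 -55.7] size 45.0 17.5 ang -0.002
grip px [291.  231.5] xy [576.9 -57.9] size 43.2 15.1 ang 0.023
grip px [263. 231.] xy [577.   12.5] size 40.7 15.1 ang 0.031
grip px [235.5 230. ] xy [578.4  81.7] size 40.8 17.6 ang 0.038
```

View pics/w15.png

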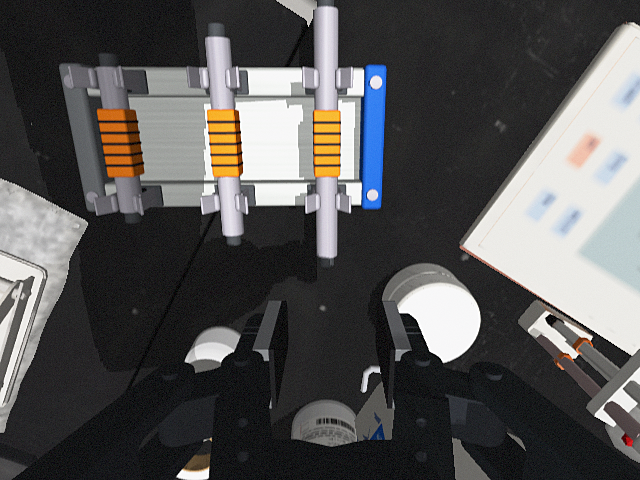

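View pics/t15.png

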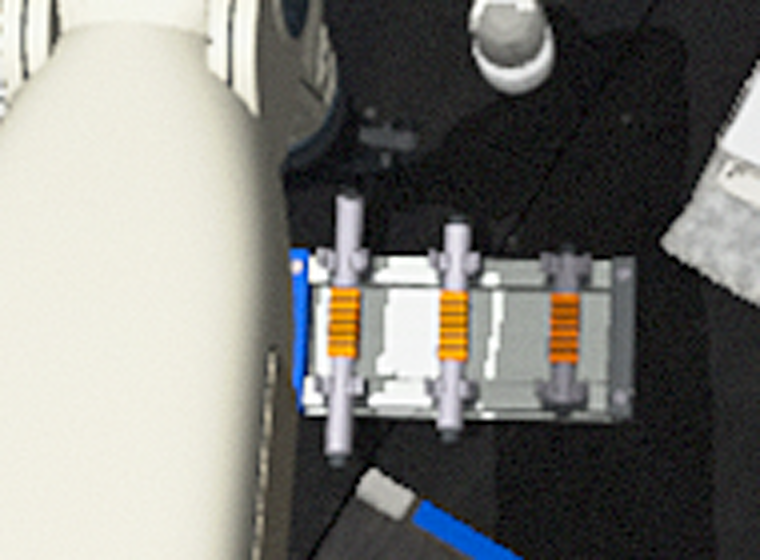

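View pics/s15.png

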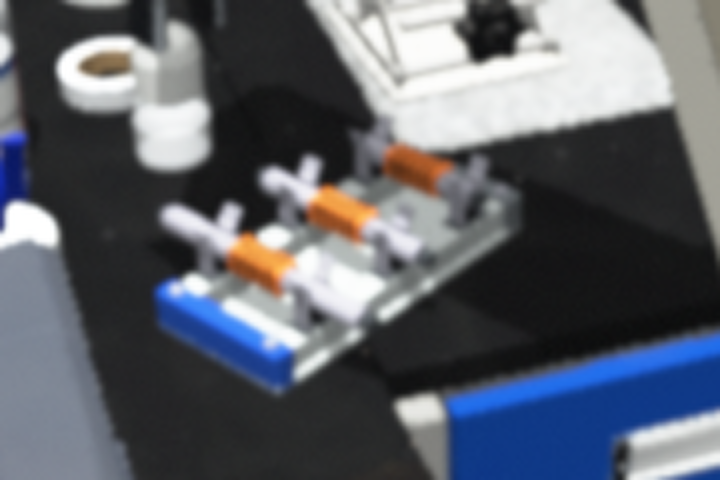

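All three are in their places. One last height check: project the expected shaft ends into the scene and wrist views.

Run:
```python
from w import *
par,s=pickle.load(open('w15.pkl','rb'))
for n,y,h,x in [('long',82.5,90,577),('med',12.6,72.5,576.5),('short',-57.4,55,576)]:
  for e in (1,-1):
    for z in (45,53): 
      X=(x+e*h,y-.006*e*h,z); print(n,e,z,'scene crop',((proj('scene',X)-[200,220])*4).round(0),'wrist',proj('wrist',X,par).round(0))
im=bot.grab_frame('scene');cv2.imwrite('pics/s16.png',cv2.resize(im[240:320,230:340],None,fx=7,fy=7,interpolation=2))
print(bot.sense()['wrist_force'])
```

```text
long 1 45 scene crop [160. 208.] wrist [326. 265.]
long 1 53 scene crop [159. 198.] wrist [327. 269.]
long -1 45 scene crop [373. 321.] wrist [325.  -6.]
long -1 53 scene crop [373. 310.] wrist [326. -10.]
med 1 45 scene crop [260. 171.] wrist [232. 244.]
med 1 53 scene crop [259. 161.] wrist [230. 248.]
med -1 45 scene crop [430. 256.] wrist [214.  25.]
med -1 53 scene crop [430. 245.] wrist [211.  22.]
short 1 45 scene crop [354. 137.] wrist [132. 222.]
short 1 53 scene crop [354. 126.] wrist [127. 225.]
short -1 45 scene crop [482. 196.] wrist [105.  54.]
short -1 53 scene crop [482. 185.] wrist [99. 52.]
[-0.76740467 -0.23349265  0.17829455]
```

View pics/s16.png

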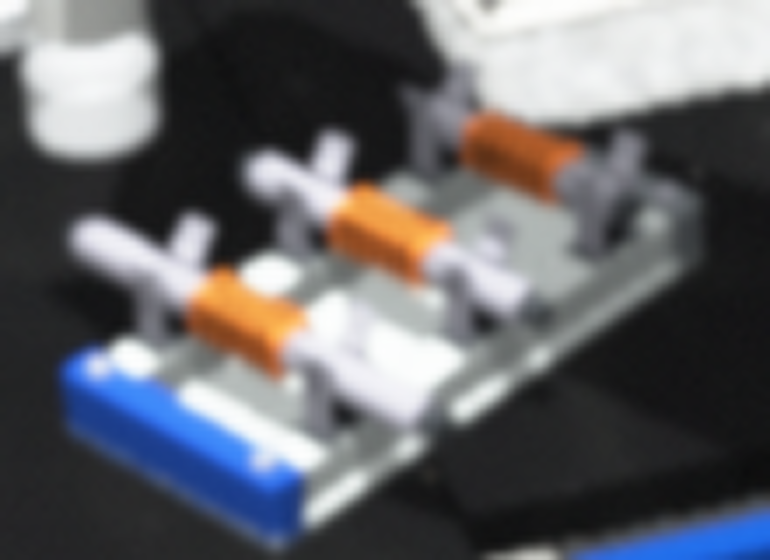

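The shaft ends match the 45 mm projections: wrist view medium (232,243) and (214,25), short (132,222) and (105,54); scene view long rear end about (163,211). Handing in.

```bash
python3 -c "
from bench import bot
print(bot.finish_job())"
```

```text
the job is handed in; nothing more can be done
None
```

I put all three shafts away on the rail and handed the job in at about 21.5 s of the 64 s allowed. The long one is beside the blue block, the medium one in the middle, and the short one beside the grey block. Each was pressed down and let go, and the gripper ended clear above the rail.

**Last checks:**
- **Position:** In the wrist view, the long and short grips were within about 2 mm of their points.
- **Disagreement on the medium shaft:** The wrist view put it 3 mm off sideways, but the top view put it within 0.5 mm. I trust the top view, because the wrist camera sees that grip from the side.
- **Angle:** The grip outlines gave angles up to 0.02 rad in the wrist view and 0.04 rad in the top view, which is coarse. The visible shaft ends fit the rail's direction.
- **Height:** The ends I could make out matched an axis 45 mm up, not 53 mm, so both clips look fully home. Final pressing forces were 16 to 26 N, with the shafts down on their saddles. The short shaft's front end was too blurred in the scene view to check there.
- **Jar, bottle and timer:** I never touched them, but I didn't re-measure their positions at the end.

**One problem on the way:** Going to the long shaft, joint 6 reached its range limit and the tool was left tilted about 0.04 rad. I turned the gripper half a turn and allowed for the tilt in the remaining moves. The tilt is about the shaft's own axis, so it should not affect how the long shaft sits.

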